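Tamp the spacer blocks level in their bin

TASK

Some of the brass spacer blocks in the blue bin stick up against its walls. Take the red-handled tamper and press the blocks down with its flat shoe, not with the gripper, until they all lie flat in one level layer on the floor of the bin; then stand the tamper upright on the bench again, outside the bin, and let go.

Things in the scene. Friction and masses are not known exactly. Their poses are not given: they have to be found in the camera images.
- bin: square open blue plastic parts bin, fixed to the bench; outside 138 x 138 x 48 mm, walls 4 mm, inside 130 x 130 mm; inner floor 5 mm and rim 48 mm above the bench. Origin at the centre of its underside, on the bench; x and y parallel to its walls, z up. White paper card on its outer -x side, toward the robot.
- tamper_grip (a point): centre of the tamper's red plastic grip, an upright square bar 26 x 26 mm, 60 mm tall (50 to 110 mm above the underside of the shoe; this point at 80 mm). x and y parallel to the sides of grip and shoe, z up. Nearby, fixed and solid: a 0.45 m tall stack of trays to the left (x over 0.42, y over 0.48 m) and a tall upright white post 33 mm thick at x 0.37, y 0.07 m.
- tamper: hand tamper, 110 mm tall, 0.17 to 0.35 kg, loose, standing on the bench between robot and bin: flat square steel shoe 44 x 44 x 12 mm, round steel stem 16 mm across, red square grip on top. Origin at the centre of the shoe's underside (bench height when it stands), axes as the grip's.
- block0: loose smooth yellow brass spacer block in the bin, 40 x 22 x 16 mm along its x, y, z, 120 g; origin at its centre. Starts leaning at 43 degrees on a bin wall: x axis points up toward that wall, upper end 44 mm, centre 24 mm above the bench. Pressed straight down close to the wall (about 2 to 6 N), its foot slides out and it lies flat (top 21 mm, centre 13 mm above the bench) and stays.
- block1: loose smooth yellow brass spacer block in the bin, 40 x 22 x 16 mm along its x, y, z, 120 g; origin at its centre. Starts leaning at 43 degrees on a bin wall: x axis points up toward that wall, upper end 44 mm, centre 24 mm above the bench. Pressed straight down close to the wall (about 2 to 6 N), its foot slides out and it lies flat (top 21 mm, centre 13 mm above the bench) and stays.
- block2: loose smooth yellow brass spacer block in the bin, 40 x 22 x 16 mm along its x, y, z, 120 g; origin at its centre. Starts leaning at 43 degrees on a bin wall: x axis points up toward that wall, upper end 44 mm, centre 24 mm above the bench. Pressed straight down close to the wall (about 2 to 6 N), its foot slides out and it lies flat (top 21 mm, centre 13 mm above the bench) and stays.
- block3: loose smooth yellow brass spacer block in the bin, 40 x 22 x 16 mm along its x, y, z, 120 g; origin at its centre. Starts lying flat on the bin floor: centre 13 mm, top 21 mm above the bench.
- block4: loose smooth yellow brass spacer block in the bin, 40 x 22 x 16 mm along its x, y, z, 120 g; origin at its centre. Starts lying flat on the bin floor: centre 13 mm, top 21 mm above the bench.
- block5: loose smooth yellow brass spacer block in the bin, 40 x 22 x 16 mm along its x, y, z, 120 g; origin at its centre. Starts lying flat on the bin floor: centre 13 mm, top 21 mm above the bench.
- block6: loose smooth yellow brass spacer block in the bin, 40 x 22 x 16 mm along its x, y, z, 120 g; origin at its centre. Starts lying flat on the bin floor: centre 13 mm, top 21 mm above the bench.

How it is judged:
By the outcome, as a careful person would: the job done as asked, in the order asked, and still so for the second after the job is handed in, with the robot touching nothing.
It also fails if it takes over 48 s, if anything falls off the work surface, if the arm or the gripper's body presses on something with over 40 N, if the wrist force passes 120 N, or if a joint passes its speed limit or range.

ROBOT

A 6-joint arm with a two-finger parallel gripper is mounted at the origin on a cart in front of the work surface, level with it; the furniture and walls round the work are solid. World frame = base frame: x ahead of the robot, y to its left, z up, the work surface at z = 0. Lengths are in mm, angles in rad, forces in N, time in s.
With the tool pointing down it reaches from about 275 to 1000 mm from the base axis. Payload 8.4 kg.
Tool frame: the origin (TCP) lies midway between the tips of the shut fingers; the grasp point (between the pads) lies 19 mm behind it (env.grasp_offset is the z of the grasp point in the tool frame, in mm); z points along the fingers, y is the line along which they close (so a half turn about z gives the same grasp; the last joint's range is limited). The gripper opens to 85 mm and grips with 20 to 120 N. Pads are 22 mm wide; open, the fingers measure 114 mm over their backs; the gripper's body (76 mm by 85 mm) begins 54 mm behind the grasp point. The pads swing forward as they close: fully open they stand 13 mm farther back than shut.
Start: joints at [-1.22, 0.353, 1.633, -0, 1.155, -0.002], TCP at [215.953, -586.509, 231.281] pointing down, gripper open.
Joint ranges: [-2.63, 2.63], [-0.92, 2.1], [0.06, 2.66], [-1.3, 4.44], [0, 2.69], [-3.02, 3.02]. Speed limits (rad/s): [2.22, 2.22, 2.79, 3.14, 3.14, 3.14].

INTERFACE

Orientations are given as a unit quaternion [x, y, z, w].
In Python, from rig import status, capture, order, trace, pinpoint, env gives the robot as it stands.
- The arm moves only by the shell command python3 -m pendant 'ROWS' [OPENING] [FORCE]. ROWS is JSON, a list of rows, each a list of 6 numbers: the shift along the world's x, y, z as a fraction of full scale, then the turn, a rotation vector about the world's x, y, z as a fraction of full scale. A call has 1 to 8 rows; each row shifts and turns the commanded pose from where the row before left it; what a row does not reach is not made up. Full scale, the value 1, is 0.08 m for a shift and 180 degrees for a turn. A row lasts 1/8 s, in which the tool goes at most 62.5 mm and 10.7 degrees, less where a joint would pass 70% of its speed; a pose out of reach is approached as far as the arm can. A call with a number of a shift or a turn outside -1 to 1 is refused whole. A call with a gripper value outside its range is refused whole. OPENING is the finger opening in mm, from 0 to 85.4, set as the call begins (- or left out, the last holds). The fingers move at their own pace and stop on an object; FORCE is the grip in N (left out, the last holds). Time passes only in rows, so rows that do not move let the fingers close. It gives the time, the measured TCP pose, the force, the opening and the grip force at its end, in the units of the state.
- status.read_state(): the state, without advancing time (a new reading comes with each control period).
- capture(name): name is "side" or "top"; returns a dict with "img" (384x512x3 uint8, red, green, blue), "fx", "fy", "cx", "cy" (pixels), "rvec" (rotation vector, rad) and "tvec" (3), from world to camera coordinates, as OpenCV has them. Camera axes: x right, y down, z forward; pixel columns grow to the right and rows downward; lengths in mm; the calibration is good to about 2 mm. A picture is of the moment at which its call begins. There is no depth.
- order.hand_in(): hands the job in; it is judged then, once.
Trained networks look in the newest picture that a camera, given by its name, has taken for a name from the list of things; names that differ only in an ending like _2 or _b are one class to them, and where a whole thing is asked for, a point or a joint stands for the part that bears it (a point fixed in the world has none). Each returns a list of dicts, best first, with "score" (0 to 1); they miss things now and then, are a little off and sometimes report something else, mostly with a low value. They report only what shows in the picture. A call takes as long as a camera call.
- trace(camera, thing): "region" (384x512 bool, what is visible of it) and "uv" ([column, row] in pixels, amid what is visible of it).
- pinpoint(camera, thing): "uv" ([column, row] in pixels: a listed point, or the origin of a listed thing).
The state is a dict: "clock": time; "qpos": joint angles; "qvel": joint speeds; "joint_torque": joint torques, N m; "position": TCP position; "eef_rot": TCP orientation; "contact_force": force on the tool from outside, world axes, zero at the start; "moment": the same for the moment, N m; "width": finger opening in mm; "grip_force": force on a finger pad.
Only numpy, scipy, OpenCV 4.12 (cv2) and the standard library are available. Lean on these libraries where they do the work, as an engineer would, in place of code of your own. Each camera call takes 0.05 s, during which the arm holds its last target. There are 200 camera calls.

## Working session

There is one attempt and no reset: what is moved stays moved. The work goes in short steps, Python scripts to look and compute and a shell command to move; the robot and the scene stay as the last step left them, time stands still between calls to the robot, and variables do not carry over. Pictures are saved under pics/ and viewed, at most 10 in all, crops included, and the job is handed in when it is done.

```bash
ls; mkdir -p pics
cat > h.py <<'E'
import numpy as np, cv2
from rig import status, capture, order, trace, pinpoint, env
def cam(name):
    c=capture(name); R=cv2.Rodrigues(np.array(c["rvec"],float))[0]
    return c,R,np.array(c["tvec"],float).ravel()
def toz(c,uv,z):
    R=cv2.Rodrigues(np.array(c["rvec"],float))[0]; t=np.array(c["tvec"],float).ravel()
    C=-R.T@t; d=R.T@np.array([(uv[0]-c["cx"])/c["fx"],(uv[1]-c["cy"])/c["fy"],1])
    return C+d*(z-C[2])/d[2]
def proj(c,p):
    return cv2.projectPoints(np.array(p,float).reshape(-1,1,3),np.array(c["rvec"],float),np.array(c["tvec"],float),np.array([[c["fx"],0,c["cx"]],[0,c["fy"],c["cy"]],[0,0,1.]]),None)[0].reshape(-1,2)
def tri(cs,uvs):
    A=[];b=[]
    for c,uv in zip(cs,uvs):
        R=cv2.Rodrigues(np.array(c["rvec"],float))[0]; t=np.array(c["tvec"],float).ravel()
        C=-R.T@t; d=R.T@np.array([(uv[0]-c["cx"])/c["fx"],(uv[1]-c["cy"])/c["fy"],1]); d/=np.linalg.norm(d)
        P=np.eye(3)-np.outer(d,d); A.append(P); b.append(P@C)
    return np.linalg.solve(sum(A),sum(b))
def save(c,n): cv2.imwrite("pics/"+n+".png",cv2.cvtColor(c["img"],cv2.COLOR_RGB2BGR))
E
python3 - <<'E'
from h import *
np.set_printoptions(precision=1,suppress=True)
cs={}
for n in("top","side"):
    c=cs[n]=capture(n); save(c,n)
    R=cv2.Rodrigues(np.array(c["rvec"]))[0]; print(n,"C",-R.T@np.array(c["tvec"]).ravel(),c["fx"])
    for th in("bin","tamper_grip","tamper","block0"):
        for r in pinpoint(n,th)[:8]: print(n,th,round(r["score"],2),np.array(r["uv"]),toz(c,r["uv"],{"bin":0,"tamper_grip":80,"tamper":0,"block0":13}[th]))
im=np.hstack([cs["top"]["img"],cs["side"]["img"]])
print(status.read_state()["eef_rot"],env.grasp_offset,status.read_state()["contact_force"])
E
```

```text
pics
top C [402.5 334.2 925.3] 471.9044757374732
top bin 0.89 [251.  183.6] [545.1 343.8   0. ]
top tamper_grip 0.56 [252.8 249.9] [413.5 342.7  80. ]
top tamper 0.64 [258.8 246.2] [421.4 331.6   0. ]
top block0 0.78 [254.4 188. ] [534.2 337.3  13. ]
top block0 0.74 [272.3 191. ] [527.4 302.5  13. ]
top block0 0.73 [269.3 170.2] [568.7 307.1  13. ]
top block0 0.71 [225.6 196.7] [518.5 393.8  13. ]
top block0 0.68 [268.  210.5] [489.4 312.   13. ]
top block0 0.59 [240.8 159.7] [591.2 362.7  13. ]
top block0 0.49 [230.8 180.8] [549.6 383.1  13. ]
side C [125.5 514.2 845.2] 410.95457259774406
side bin 0.93 [264.3 198.8] [540.2 342.1   0. ]
side bin 0.66 [246.1 181.6] [598.5 366.5   0. ]
side tamper_grip 0.78 [287.  230.9] [416.4 341.1  80. ]
side tamper_grip 0.42 [282.  245.8] [390.  362.5  80. ]
side tamper 0.87 [283.4 248.5] [410.8 346.1   0. ]
side block0 0.77 [245.9 195.6] [556.2 381.6  13. ]
side block0 0.73 [245.1 180.8] [594.1 370.3  13. ]
side block0 0.69 [266.6 198.1] [533.7 339.1  13. ]
side block0 0.58 [280.2 176.8] [576.1 288.7  13. ]
side block0 0.57 [245.4 207.8] [526.9 393.   13. ]
side block0 0.46 [281.3 194.9] [529.9 304.3  13. ]
side block0 0.42 [286.  210.4] [489.3 309.1  13. ]
[ 1.   0.2  0.  -0. ] -18.700000000000003 [-0.5  0.6  0.4]
```

Run:
```python
import cv2
a=cv2.imread("pics/top.png")[125:275,180:330]; cv2.imwrite("pics/topc.png",cv2.resize(a,(600,600),interpolation=cv2.INTER_CUBIC))
a=cv2.imread("pics/side.png")[135:285,190:340]; cv2.imwrite("pics/sidec.png",cv2.resize(a,(600,600),interpolation=cv2.INTER_CUBIC))
```

```text
(no output)
```

View pics/topc.png

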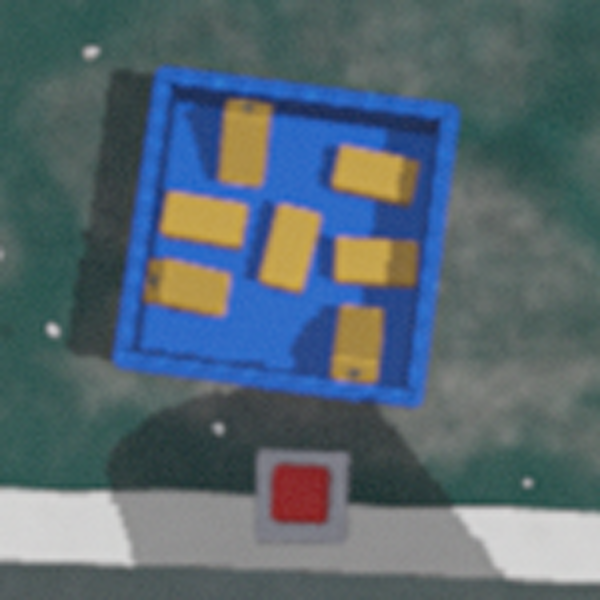

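View pics/sidec.png

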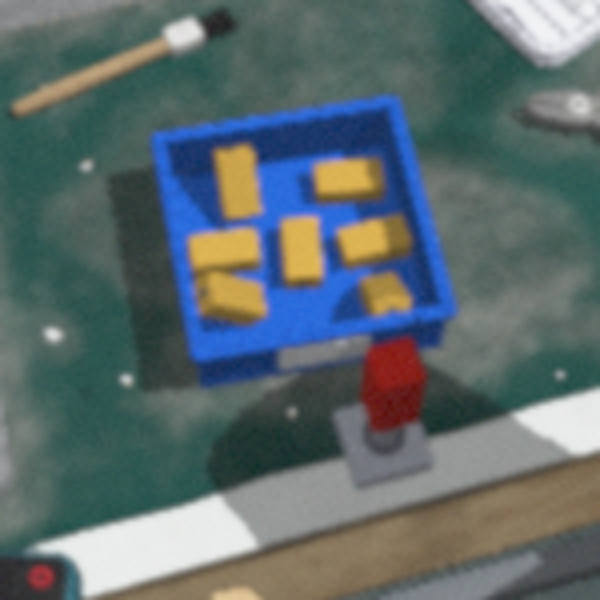

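View pics/side.png

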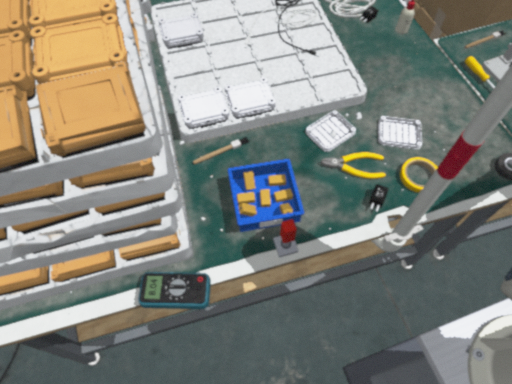

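The crops show three leaning blocks. In the top crop their upper ends are at the far wall (250,107), the left wall (155,280) and the near wall (355,373). The other four lie flat, and the right-hand pair is only darkened by the wall's shadow. The tamper stands at (300,493) in the top crop. The side view shows the tall post with its foot near (398,240), so I'll swing past it with the arm retracted.

Run:
```python
from h import *
np.set_printoptions(precision=1,suppress=True)
c=capture("top"); img=c["img"]
def w(u,v,z): return toz(c,((u+.5)/4-.5+180,(v+.5)/4-.5+125),z)[:2]
B=np.array([w(*p,48) for p in((158,68),(459,105),(419,406),(115,366))]); print("bin",B,B.mean(0))
e=[B[0]-B[3],B[1]-B[2]]; f=[B[0]-B[1],B[3]-B[2]]
print("xax",[np.degrees(np.arctan2(v[1],v[0])) for v in e],"yax",[np.degrees(np.arctan2(v[1],v[0]))-90 for v in f],[np.linalg.norm(v) for v in e+f])
hsv=cv2.cvtColor(img,cv2.COLOR_RGB2HSV)
m=((hsv[...,0]<8)|(hsv[...,0]>172))&(hsv[...,1]>150)&(hsv[...,2]>60); m[:,:180]=0;m[:,330:]=0;m[:125]=0;m[275:]=0
ys,xs=np.nonzero(m); print("red",len(xs),toz(c,(xs.mean(),ys.mean()),110))
S=np.array([w(*p,12) for p in((257,449),(350,453),(346,546),(254,543))]); print("shoe",S,S.mean(0))
for a,b in((0,3),(1,2)):v=S[a]-S[b];print("x",np.degrees(np.arctan2(v[1],v[0])),np.linalg.norm(v))
for a,b in((0,1),(3,2)):v=S[a]-S[b];print("y",np.degrees(np.arctan2(v[1],v[0]))-90,np.linalg.norm(v))
th=np.radians(-7);
for n,p,z in(("A top",(250,103),40),("A foot",(240,186),13),("C",(150,280),40),("Cfoot",(228,302),10),("B",(355,375),40),("Bfoot",(360,307),10)): print(n,w(*p,z))
big=cv2.resize(img[200:265,225:285],(600,600*65//60),interpolation=cv2.INTER_CUBIC)[:600]
np.set_printoptions(precision=4); s=status.read_state(); print(s["eef_rot"],s["clock"])
r=trace("side","tamper_grip")[0]; cs=capture("side"); print(tri([c,cs],[pinpoint("top","tamper_grip")[0]["uv"],pinpoint("side","tamper_grip")[0]["uv"]]))
```

```text
bin [[620.2 402.2]
 [598.3 259.5]
 [456.2 283.3]
 [478.4 424.2]] [538.3 342.3]
xax [np.float64(-8.856517679170326), np.float64(-9.5263533187594)] yax [np.float64(-8.708501722571896), np.float64(-8.957137165839697)] [np.float64(143.4761167799049), np.float64(144.10927423920307), np.float64(144.31801729146738), np.float64(142.63303595126686)]
red 165 [416.3 339.2 110. ]
shoe [[439.7 359.9]
 [436.7 315.2]
 [392.5 318.4]
 [395.  362.4]] [416. 339.]
x -3.092447360687734 44.77598784187804
x -4.133797480800397 44.289582348804274
y -3.899292450102209 44.82556816363065
y -3.2714263117277937 44.01642008776033
A top [603.8 358.9]
A foot [568.4 365.4]
C [519.5 408. ]
Cfoot [511.6 372.6]
B [472.  312.4]
Bfoot [507.5 308.3]
[ 0.9845  0.1755  0.     -0.    ] 0.55
[423.0439 341.4601  62.8702]
```

```bash
python3 -m pendant '[[-0.24,0.65,0,0,0,0],[-0.24,0.65,0,0,0,0],[-0.24,0.65,0,0,0,0],[-0.24,0.65,0,0,0,0],[-0.24,0.65,0,0,0,0],[-0.24,0.65,0,0,0,0],[0,0,0,0,0,0]]' 70
```

```text
clock: 1.62
position: [99.6, -271.4, 231.0]
eef_rot: [0.984, 0.175, -0.0, -0.0]
contact_force: [0.8, -1.1, -0.2]
width: 70.2
grip_force: 0.0
```

```bash
python3 -m pendant '[[0.56,0.27,0,0,0,0],[0.53,0.36,0,0,0,0],[0.45,0.45,0,0,0,0],[0.36,0.53,0,0,0,0],[0.26,0.58,0,0,0,0],[0.18,0.61,0,0,0,0],[0,0,0,0,0,0]]'
```

```text
clock: 2.5
position: [289.7, -47.5, 231.6]
eef_rot: [0.984, 0.179, 0.001, -0.0]
contact_force: [0.2, 1.0, -0.5]
width: 69.8
grip_force: 0.0
```

```bash
python3 -m pendant '[[0,0.62,0,0,0,0],[-0.05,0.64,0,0,0,0],[-0.18,0.61,0,0,0,0],[-0.2,0.58,0,0,0,0.055],[-0.2,0.5,0,0,0,0.055],[0,0.2,0,0,0,0.055],[0,0,0,0,0,0.055],[0,0,0,0,0,0]]'
```

```text
clock: 3.5
position: [238.4, 201.4, 231.3]
eef_rot: [0.867, 0.498, 0.0, 0.0]
contact_force: [-0.4, 0.9, 0.1]
width: 69.5
grip_force: 0.0
```

```bash
python3 -m pendant '[[0.445,0.345,0,0,0,0.03],[0.445,0.345,0,0,0,0.03],[0.445,0.345,0,0,0,0.03],[0.445,0.345,0,0,0,0.03],[0.44,0.34,0,0,0,0.028],[0,0,-0.3,0,0,0],[0,0,0,0,0,0]]'
python3 - <<'E'
from h import *
c=capture("side"); im=c["img"][120:290,190:340]; cv2.imwrite("pics/s2.png",cv2.cvtColor(cv2.resize(im,(529,600),interpolation=cv2.INTER_CUBIC),cv2.COLOR_RGB2BGR))
E
```

```text
clock: 4.38
position: [415.1, 337.6, 205.5]
eef_rot: [0.73, 0.683, -0.002, -0.0]
contact_force: [-0.1, 0.5, -0.4]
width: 69.9
grip_force: 0.0
```

View pics/s2.png

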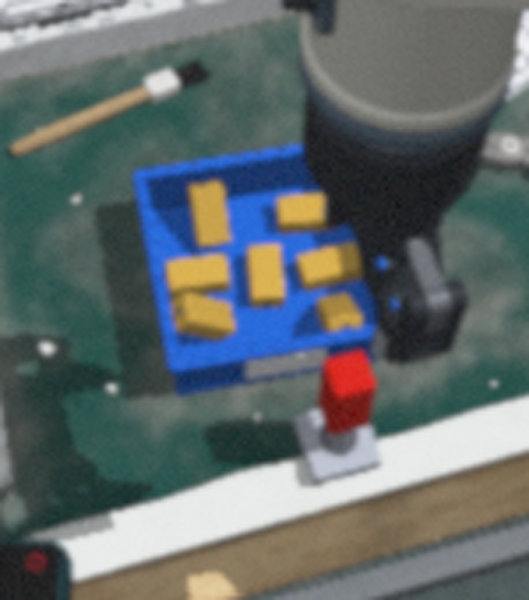

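The gripper hangs above and behind the tamper, with its fingers near (420,300) and the grip at (348,390) in the crop. The fingers are aligned, so I'm descending.

```bash
python3 -m pendant '[[0.01,0.02,-0.5,0,0,0],[0,0,-0.5,0,0,0],[0,0,-0.5,0,0,0],[0,0,-0.34,0,0,0],[0,0,0,0,0,0]]' 70 40; python3 -m pendant '[[0,0,0,0,0,0],[0,0,0,0,0,0],[0,0,0,0,0,0],[0,0,0,0,0,0],[0,0,0,0,0,0],[0,0,0,0,0,0]]' 10 80
```

```text
clock: 5.05
position: [415.3, 339.6, 59.5]
eef_rot: [0.729, 0.684, -0.001, -0.0]
contact_force: [-0.2, 0.4, -0.0]
width: 70.3
grip_force: 0.0
clock: 5.8
position: [416.5, 341.3, 61.6]
eef_rot: [0.729, 0.685, 0.001, 0.0]
contact_force: [-1.9, -0.7, 7.5]
width: 24.9
grip_force: 77.7
```

```bash
python3 -m pendant '[[0,0,0.3,0,0,0],[0,0,0.5,0,0,0],[0,0,0.3,0,0,0],[0,0,0,0,0,0],[0,0,0,0,0,0]]'
python3 - <<'E'
from h import *
for i in range(2):
  s=status.read_state(); print(s["contact_force"],s["moment"],s["width"])
  c=capture("side")
print([ (round(r["score"],2),np.round(r["uv"],1)) for r in pinpoint("side","tamper")],[ (round(r["score"],2),np.round(r["uv"],1)) for r in pinpoint("side","tamper_grip")])
p=np.array(s["position"]);print(p, proj(c,[[p[0],p[1],p[2]-61.6],[p[0],p[1],p[2]+19]]))
im=c["img"][120:290,190:340]; cv2.imwrite("pics/s3.png",cv2.cvtColor(cv2.resize(im,(529,600),interpolation=cv2.INTER_CUBIC),cv2.COLOR_RGB2BGR))
E
```

```text
clock: 6.42
position: [415.4, 340.3, 147.3]
eef_rot: [0.729, 0.685, -0.0, -0.0]
contact_force: [0.3, 0.2, -3.8]
width: 25.6
grip_force: 79.5
[ 0.29655781  0.17340436 -3.75381913] [-0.00012647  0.01745634  0.01270189] 25.55065911838133
[ 0.703657   -0.50540836 -3.81059764] [ 0.01827895 -0.00282118  0.04465838] 24.956424622925155
[(0.75, array([289.8, 228.5]))] [(0.78, array([292. , 213.9]))]
[415.19738103 340.11962347 146.94024507] [[287.83569925 230.1993069 ]
 [290.82490054 212.587294  ]]
```

View pics/s3.png

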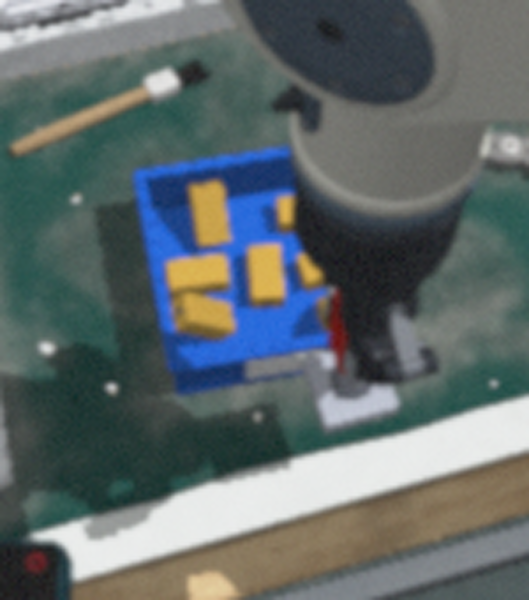

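The tamper is lifted upright with its shoe at (355,395) in the crop, and the shoe is about 61.6 mm below the TCP. Next I move above block C at the left wall and check the alignment.

```bash
python3 -m pendant '[[0.416,0.19,0,0,0,-0.01],[0.416,0.19,0,0,0,-0.01],[0.416,0.19,0,0,0,-0.01],[0,0,0,0,0,0],[0,0,0,0,0,0]]'
python3 - <<'E'
from h import *
np.set_printoptions(precision=1,suppress=True)
s=status.read_state();p=np.array(s["position"])
for n in("side","top"):
  c=capture(n)
  for t,dz in(("tamper",-61.6),("tamper_grip",18.4)):
    for r in pinpoint(n,t)[:1]: print(n,t,r["score"],toz(c,r["uv"],p[2]+dz)[:2]-p[:2])
  for r in pinpoint(n,"bin")[:1]: print("bin",toz(c,r["uv"],0))
  im=c["img"][125:275,190:340]if n=="side" else c["img"][125:275,180:330]; cv2.imwrite("pics/4%s.png"%n,cv2.cvtColor(cv2.resize(im,(600,600),interpolation=cv2.INTER_CUBIC),cv2.COLOR_RGB2BGR))
  if n=="side":
    th=np.radians(-9);R=np.array([[np.cos(th),-np.sin(th)],[np.sin(th),np.cos(th)]])
    im=cv2.resize(c["img"][125:275,190:340],(600,600),interpolation=cv2.INTER_CUBIC).copy()
    def pl(P,col):
      q=(proj(c,P)-[190,125]+.5)*4; cv2.polylines(im,[q.round().astype(int)],True,col)
    sq=np.array([[1,1],[1,-1],[-1,-1],[-1,1]])
    for h,z in((69,48),(65,48)): pl([[*(np.array([538.4,342.3])+R@(v*h)),z] for v in sq],(255,255,255))
    for z in(p[2]-61.6,): pl([[*(p[:2]+R@(v*22)),z] for v in sq],(255,0,255))
    cv2.imwrite("pics/4ov.png",im[...,::-1])
E
```

```text
clock: 7.25
position: [514.8, 385.6, 146.9]
eef_rot: [0.76, 0.65, -0.001, -0.0]
contact_force: [0.0, -0.1, -3.2]
width: 25.2
grip_force: 80.1
side tamper 0.55 [-2.   0.7]
side tamper_grip 0.77 [ 3.8 -3.5]
bin [536.2 330.9   0. ]
top tamper 0.56 [ 1.9 -0.8]
top tamper_grip 0.43 [-1.1  1. ]
bin [540.4 340.4   0. ]
```

View pics/4ov.png

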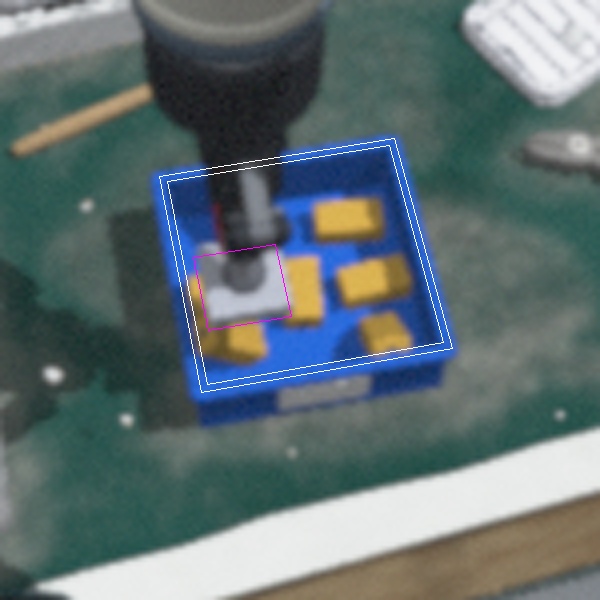

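The overlay of the bin rim (white) and shoe (magenta, near (240,285)) matches the picture within about 2 mm. The shoe is over block C, clear of the walls.

```bash
python3 -m pendant '[[0,0,-0.24,0,0,0],[0,0,-0.24,0,0,0],[0,0,-0.06,0,0,0],[0,0,-0.06,0,0,0],[0,0,0,0,0,0]]'; python3 -m pendant '[[0,0,-0.06,0,0,0],[0,0,-0.06,0,0,0],[0,0,0,0,0,0]]';python3 -m pendant '[[0,0,-0.06,0,0,0],[0,0,0,0,0,0]]'
```

```text
clock: 8.28
position: [515.7, 386.1, 99.7]
eef_rot: [0.76, 0.65, -0.0, 0.0]
contact_force: [-0.0, -0.4, -3.5]
width: 25.0
grip_force: 80.1
clock: 8.65
position: [515.5, 386.0, 90.0]
eef_rot: [0.76, 0.65, -0.0, -0.0]
contact_force: [0.5, 0.2, -2.8]
width: 25.0
grip_force: 80.1
clock: 8.9
position: [515.6, 386.1, 85.3]
eef_rot: [0.76, 0.65, -0.0, -0.0]
contact_force: [-0.3, -0.0, -3.0]
width: 25.2
grip_force: 80.1
```

```bash
python3 -m pendant '[[0,0,-0.03,0,0,0],[0,0,0,0,0,0]]'; python3 -m pendant '[[0,0,-0.03,0,0,0],[0,0,0,0,0,0]]'
```

```text
clock: 9.15
position: [515.7, 386.2, 83.1]
eef_rot: [0.76, 0.65, -0.0, -0.0]
contact_force: [-1.1, 0.0, -2.9]
width: 25.2
grip_force: 80.1
clock: 9.4
position: [516.1, 386.5, 82.5]
eef_rot: [0.76, 0.65, 0.0, 0.0]
contact_force: [-3.6, -3.2, 10.7]
width: 25.0
grip_force: 81.9
```

```bash
python3 -m pendant '[[0,0,0.2,0,0,0],[0,0,0.4,0,0,0],[0,0,0.2,0,0,0],[0.2,-0.07,0,0,0,0],[0.41,-0.15,0,0,0,0],[0.2,-0.07,0,0,0,0],[0,0,0,0,0,0],[0,0,0,0,0,0]]'
cat > ov.py <<'E'
from h import *
import sys
s=status.read_state();p=np.array(s["position"]);c=capture("side")
th=np.radians(-9);R=np.array([[np.cos(th),-np.sin(th)],[np.sin(th),np.cos(th)]])
d=p[:2]-[538.4,342.3]; print("bin frame",R.T@d,s["contact_force"],p)
im=cv2.resize(c["img"][125:275,190:340],(600,600),interpolation=cv2.INTER_CUBIC).copy()
def pl(P,col):
  q=(proj(c,P)-[190,125]+.5)*4; cv2.polylines(im,[q.round().astype(int)],True,col)
sq=np.array([[1,1],[1,-1],[-1,-1],[-1,1]])
pl([[*(np.array([538.4,342.3])+R@(v*65)),48] for v in sq],(255,255,255))
pl([[*(p[:2]+R@(v*22)),p[2]-61.6] for v in sq],(255,0,255))
cv2.imwrite("pics/%s.png"%sys.argv[1],im[...,::-1])
E
python3 ov.py 5ov
```

```text
clock: 10.4
position: [579.8, 362.9, 144.1]
eef_rot: [0.76, 0.65, -0.001, -0.0]
contact_force: [-0.4, -0.1, -3.1]
width: 25.3
grip_force: 80.0
bin frame [37.69216644 26.80615718] [-0.41467515 -0.11112484 -3.14011682] [579.82152018 362.87977501 144.08395544]
```

View pics/5ov.png

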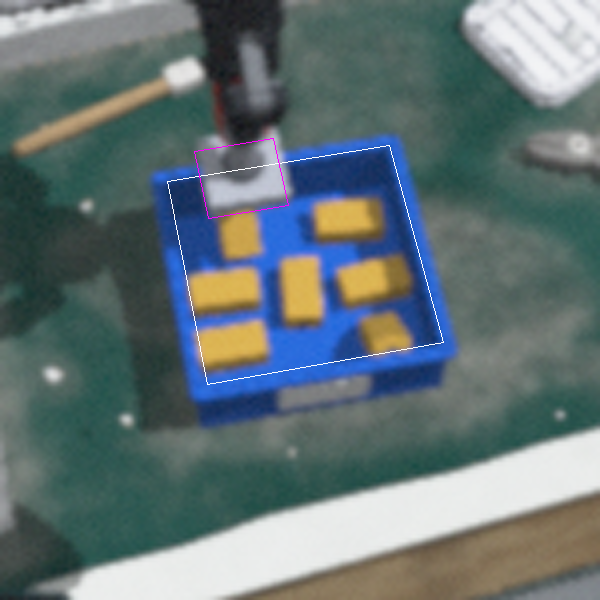

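Block C now lies flat at (232,343), and the shoe is above block A. I press A next.

```bash
python3 -m pendant '[[0.015,0,-0.24,0,0,0],[0,0,-0.24,0,0,0],[0,0,-0.06,0,0,0],[0,0,-0.06,0,0,0],[0,0,0,0,0,0]]'; python3 -m pendant '[[0,0,-0.06,0,0,0],[0,0,-0.06,0,0,0],[0,0,0,0,0,0]]';python3 -m pendant '[[0,0,-0.03,0,0,0],[0,0,0,0,0,0]]';python3 -m pendant '[[0,0,-0.025,0,0,0],[0,0,0,0,0,0]]'
```

```text
clock: 11.08
position: [581.7, 363.1, 96.6]
eef_rot: [0.76, 0.65, -0.0, -0.0]
contact_force: [-0.3, -0.9, -2.9]
width: 25.1
grip_force: 80.1
clock: 11.45
position: [581.5, 362.9, 86.8]
eef_rot: [0.76, 0.65, -0.0, -0.0]
contact_force: [-0.1, -0.3, -2.8]
width: 25.2
grip_force: 80.2
clock: 11.7
position: [581.7, 363.1, 84.8]
eef_rot: [0.76, 0.65, -0.0, -0.0]
contact_force: [1.1, -0.1, -2.9]
width: 25.3
grip_force: 80.1
clock: 11.95
position: [581.8, 363.1, 82.9]
eef_rot: [0.76, 0.65, 0.0, 0.0]
contact_force: [-0.6, -0.9, -2.9]
width: 25.4
grip_force: 80.3
```

```bash
python3 -m pendant '[[0,0,-0.025,0,0,0],[0,0,0,0,0,0]]'; python3 -m pendant '[[0,0,0.2,0,0,0],[0,0,0.4,0,0,0],[0,0,0.2,0,0,0],[-0.3,-0.18,0,0,0,0],[-0.5,-0.29,0,0,0,0],[-0.3,-0.18,0,0,0,0],[0,0,0,0,0,0],[0,0,0,0,0,0]]'; python3 ov.py 6ov
```

```text
clock: 12.2
position: [582.0, 363.3, 82.6]
eef_rot: [0.76, 0.65, 0.0, 0.0]
contact_force: [-3.6, -3.0, 11.5]
width: 25.3
grip_force: 82.0
clock: 13.2
position: [494.7, 311.7, 145.4]
eef_rot: [0.76, 0.65, 0.001, 0.0]
contact_force: [1.8, -0.7, -4.0]
width: 24.9
grip_force: 80.0
bin frame [-38.35244466 -37.10144543] [ 1.78338709 -0.7411955  -3.97373776] [494.71579281 311.65497909 145.42015996]
```

View pics/6ov.png

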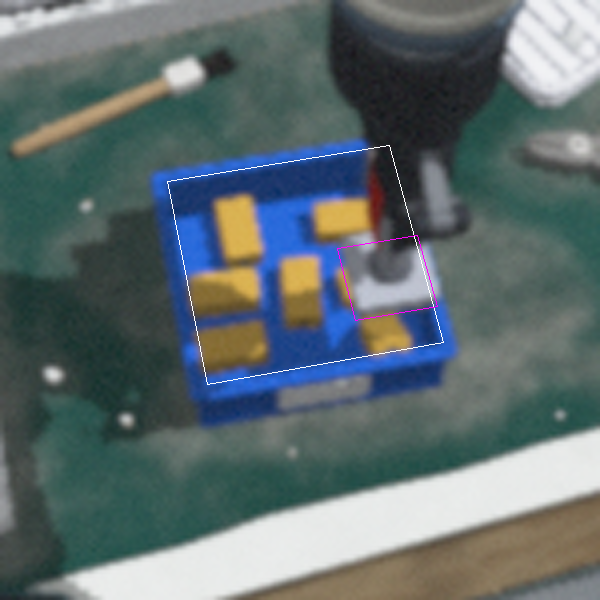

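Block A now lies flat at (238,228). The shoe is above block B at the near wall.

```bash
python3 -m pendant '[[-0.01,-0.005,-0.24,0,0,0],[0,0,-0.24,0,0,0],[0,0,-0.06,0,0,0],[0,0,-0.06,0,0,0],[0,0,0,0,0,0]]'; python3 -m pendant '[[0,0,-0.06,0,0,0],[0,0,-0.06,0,0,0],[0,0,0,0,0,0]]';python3 -m pendant '[[0,0,-0.04,0,0,0],[0,0,0,0,0,0]]';python3 -m pendant '[[0,0,-0.03,0,0,0],[0,0,0,0,0,0]]'
```

```text
clock: 13.88
position: [493.3, 310.8, 97.0]
eef_rot: [0.76, 0.65, 0.0, 0.0]
contact_force: [0.4, 0.1, -3.3]
width: 25.3
grip_force: 80.3
clock: 14.25
position: [492.7, 310.5, 86.9]
eef_rot: [0.76, 0.65, -0.0, -0.0]
contact_force: [-0.3, 1.2, -3.4]
width: 25.2
grip_force: 80.3
clock: 14.5
position: [492.9, 310.6, 83.9]
eef_rot: [0.76, 0.65, -0.0, -0.0]
contact_force: [-0.4, -0.6, -3.8]
width: 25.1
grip_force: 80.3
clock: 14.75
position: [493.3, 310.9, 82.5]
eef_rot: [0.76, 0.65, 0.0, 0.0]
contact_force: [-1.6, 0.1, 4.9]
width: 25.4
grip_force: 81.4
```

```bash
python3 -m pendant '[[0,0,0.2,0,0,0],[0,0,0.4,0,0,0],[0,0,0.2,0,0,0],[-0.3,0.12,0,0,0,0],[-0.4,0.15,0,0,0,0],[-0.26,0.09,0,0,0,0],[0,0,0,0,0,0],[0,0,0,0,0,0]]'
python3 - <<'E'
from h import *
a=capture("side")["img"][125:275,210:310]; b=capture("top")["img"][125:275,200:300]
im=np.hstack([cv2.resize(x,(400,600),interpolation=cv2.INTER_CUBIC) for x in(a,b)])
cv2.imwrite("pics/7.png",im[...,::-1])
E
```

```text
clock: 15.75
position: [416.4, 339.7, 145.7]
eef_rot: [0.76, 0.65, 0.0, 0.0]
contact_force: [0.4, -0.6, -3.0]
width: 25.1
grip_force: 80.4
```

View pics/7.png

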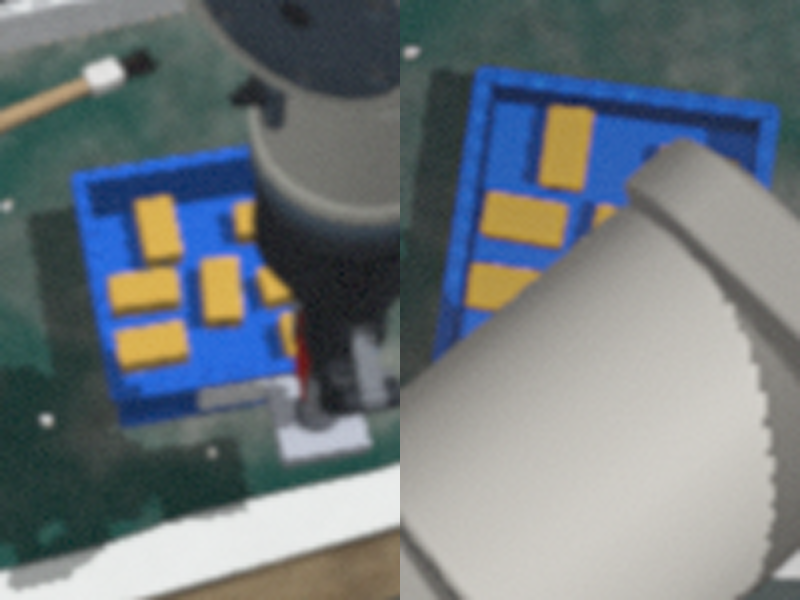

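A, C and the other visible blocks lie flat: left panel at (158,228), (150,345), (145,290) and (222,290). The shoe also bottomed at 20.9 mm on B. I now set the tamper down.

```bash
python3 -m pendant '[[0,0,-0.3,0,0,0],[0,0,-0.4,0,0,0],[0,0,-0.28,0,0,0],[0,0,-0.03,0,0,0],[0,0,0,0,0,0]]'; python3 -m pendant '[[0,0,-0.025,0,0,0],[0,0,0,0,0,0]]'; python3 -m pendant '[[0,0,-0.015,0,0,0],[0,0,0,0,0,0]]'
```

```text
clock: 16.48
position: [416.9, 339.6, 65.3]
eef_rot: [0.76, 0.65, 0.0, 0.0]
contact_force: [0.5, -0.3, -2.3]
width: 25.4
grip_force: 80.0
clock: 16.73
position: [416.6, 339.7, 63.5]
eef_rot: [0.76, 0.65, 0.001, 0.0]
contact_force: [-0.0, 0.4, -3.8]
width: 25.1
grip_force: 80.0
clock: 16.98
position: [416.2, 339.5, 61.8]
eef_rot: [0.76, 0.65, 0.0, -0.0]
contact_force: [0.2, -0.1, -2.2]
width: 25.0
grip_force: 80.0
```

```bash
python3 -m pendant '[[0,0,-0.01,0,0,0],[0,0,0,0,0,0]]'; python3 -m pendant '[[0,0,0,0,0,0],[0,0,0,0,0,0],[0,0,0,0,0,0],[0,0,0,0,0,0],[0,0,0,0,0,0]]' 70
```

```text
clock: 17.23
position: [416.2, 339.6, 61.6]
eef_rot: [0.76, 0.65, 0.0, -0.0]
contact_force: [-2.5, -2.3, 6.9]
width: 25.1
grip_force: 81.7
clock: 17.85
position: [416.2, 339.5, 60.8]
eef_rot: [0.76, 0.65, -0.0, 0.0]
contact_force: [0.1, 0.3, -0.1]
width: 69.9
grip_force: 0.0
```

```bash
python3 -m pendant '[[0,0,0.2,0,0,0],[0,0,0.4,0,0,0],[0,0,0.6,0,0,0],[0,0,0.7,0,0,0],[-0.4,-0.3,0,0,0,0],[-0.5,-0.4,0,0,0,0],[-0.5,-0.4,0,0,0,0],[-0.5,-0.4,0,0,0,0]]';python3 -m pendant '[[-0.3,-0.2,0,0,0,0],[0,0,0,0,0,0],[0,0,0,0,0,0]]'
python3 - <<'E'
from h import *
c=capture("side");t=capture("top")
for n,k in(("side",c),("top",t)):
  for th,z in(("tamper",0),("tamper_grip",80)):
    for r in pinpoint(n,th)[:1]: print(n,th,r["score"],toz(k,r["uv"],z))
a=c["img"][135:285,210:310]; b=t["img"][125:275,210:310]
im=np.hstack([cv2.resize(x,(400,600),interpolation=cv2.INTER_CUBIC) for x in(a,b)])
cv2.imwrite("pics/8.png",im[...,::-1])
E
```

```text
clock: 18.85
position: [263.0, 218.5, 213.6]
eef_rot: [0.76, 0.65, 0.001, -0.0]
contact_force: [-0.2, -0.3, 1.5]
width: 70.1
grip_force: 0.0
clock: 19.23
position: [241.1, 204.2, 213.8]
eef_rot: [0.76, 0.65, 0.001, 0.0]
contact_force: [-0.1, -0.7, 0.2]
width: 70.2
grip_force: 0.0
side tamper 0.58 [410.73862392 337.86051515   0.        ]
side tamper_grip 0.89 [418.12861886 345.82271102  80.        ]
top tamper 0.76 [419.77445516 334.79279754   0.        ]
top tamper_grip 0.65 [419.53159938 342.35419126  80.        ]
```

View pics/8.png

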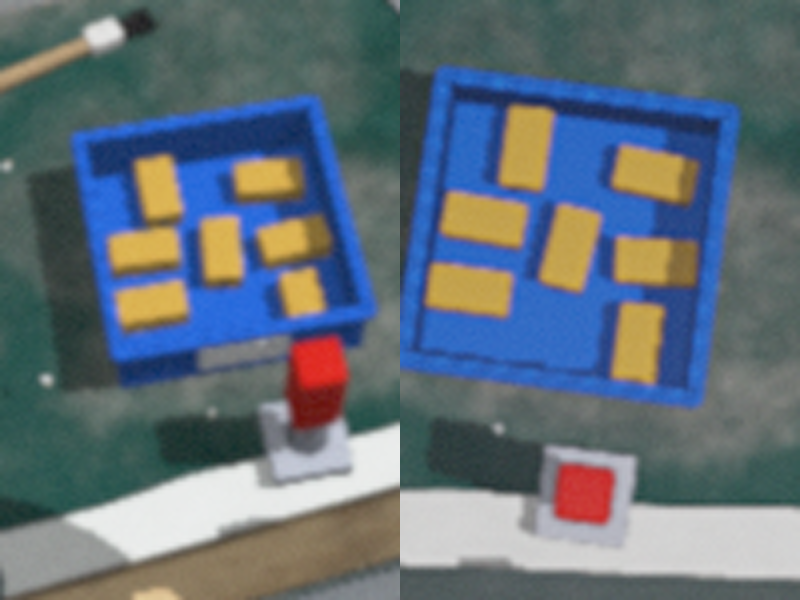

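All seven blocks lie flat; B is at (637,342) in the right panel. The tamper stands upright at (585,495), outside the bin, and the gripper is clear.

```bash
python3 -c "
from rig import order; print(order.hand_in())"
```

```text
the job is handed in; nothing more can be done
None
```

The job is handed in at about 19 s: I pressed the three leaning blocks down with the tamper's shoe, the last pictures show all seven flat on the bin floor, and the tamper stands upright on the bench outside the bin, released.

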